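# Flip open the tea tin and the tea pot

### The arm

A 6-joint arm with a two-finger parallel gripper is mounted at the origin on the work surface. World frame = base frame: x ahead of the robot, y to its left, z up, the work surface at z = 0. Lengths are in m, angles in rad, forces in N, time in s.
With the tool pointing down it reaches from about 0.4 to 0.925 m from the base axis. Payload 3.4 kg.
Tool frame: the origin (TCP) lies midway between the tips of the shut fingers; the grasp point (between the pads) lies 19 mm behind it (ctrl.pinch_z is the distance from the TCP to the grasp point, in m); x points along the fingers, z is the direction in which the jaws open and shut, and the axes are right-handed (so a half turn about x gives the same grasp; the last joint's range is limited). The gripper opens to 85 mm and grips with 20 to 120 N. Pads are 22 mm wide; open, the fingers measure 114 mm over their backs; the gripper's body (76 mm by 85 mm) begins 54 mm behind the grasp point. The pads swing forward as they close: fully open they stand 13 mm farther back than shut.
Start: joints at [-1.254, 0.307, 1.506, -0, 1.328, -0.073], TCP at [0.218, -0.532, 0.231] pointing down, gripper open.
Joint ranges: [-3.12, 3.12], [-1.05, 2.28], [0.14, 2.33], [-1.42, 4.57], [0.1, 2.73], [-2.68, 2.68]. Speed limits (rad/s): [2.57, 2.57, 3.14, 3.14, 3.14, 3.14].

### API

Orientations are given as a unit quaternion [x, y, z, w].
In Python, from station import ctrl gives the robot as it stands. The module is installed in compiled form; this text tells all that it offers.
- The arm moves only by the shell command python3 -m handwheel 'ROWS' [FORCE]. ROWS is JSON, a list of rows, each a list of 7 numbers: the shift along the world's x, y, z in mm, then the turn, a rotation vector about the world's x, y, z in rad, then the opening, from 0 (shut) to 1 (fully open). A call has 1 to 10 rows; each row is the pose to reach, as a shift and turn from the pose commanded when the call began; what a row does not reach only later rows make up. A row lasts 1/8 s, in which the tool goes at most 62.5 mm and 10.7 degrees, less where a joint would pass 70% of its speed; a pose out of reach is approached as far as the arm can. A call with a gripper value outside its range is refused whole. The fingers move at their own pace and stop on an object; FORCE is the grip in N (left out, the last holds). Time passes only in rows, so rows that repeat a pose let the fingers close. It gives the time, the measured TCP pose, the force and the opening at its end, in the units of the state.
- ctrl.observe(): the state, without advancing time (a new reading comes with each control period).
- ctrl.snapshot(name): name is "scene" or "top" or "wrist"; returns (picture, depth): 384x512x3 uint8, red, green, blue; 384x512 float32, m along the optical axis (not along the pixel's ray), 0 where there is no reading.
- ctrl.camera_model(name): a dict with "fov_y" (degrees; the focal length in pixels is half the picture's height over the tangent of half this angle, whatever the lens; pixels are square), "cx", "cy" (the principal point, pixels), "R" (3x3) and "t" (3): a world point X has camera coordinates R X + t. Camera axes: x right, y down, z forward; pixel columns grow to the right and rows downward; lengths in m; the calibration is good to about 2 mm. A picture is of the moment at which its call begins: read the wrist's pose just before it. camera_model takes no time and is no camera call; for the wrist camera it gives the pose at the moment of the call.
- ctrl.close_job(): hands the job in, once; it reports no verdict.
The state is a dict: "time_s": time; "joints": joint angles; "qd": joint speeds; "tau": joint torques, N m; "position": TCP position; "tool_rot": TCP orientation; "contact_force": force on the tool from outside, world axes, zero at the start; "moment": the same for the moment, N m; "finger_gap": finger opening in m.
Only numpy, scipy, OpenCV 4.12 (cv2) and the standard library are available. Lean on these libraries where they do the work, as an engineer would, in place of code of your own. Each camera call takes 0.05 s, during which the arm holds its last target.

### The job

Tea is about to be made: with a fingertip, push the hinged lid of the green tea tin and the hinged lid of the steel tea pot up and over, so that each falls back against its stop and stays open by its own weight. Push the lids only: the tin and the pot must not be lifted, tipped or shoved out of their places. Leave the white tin shut, and the white tin, the sugar bowl and the spoon where they are.

Things in the scene. Friction and masses are not known exactly. Their poses are not given: they have to be found in the camera images.
- tea_tin: square aluminium tin, 92 x 92 x 110 mm without its lid (119 mm with the shut lid, 165 mm to the top of the pull), with a green band round it and a green lid and pull; loose, 0.6 to 1.1 kg in all. Origin: centre of its underside. z up; +x points from its front to its hinge side (back), so the lid opens towards +x
- tea_lid_hinge (a point): on the hinge axis of the green lid, mid-width: 47 mm behind (+x of the tin) and 111 mm above the tin's origin; the axis runs along the tin's y
- tea_lid_tab (a point): centre of the front face (the face towards the tin or pot front) of the upright pull on the lid; moves with the lid. The pull is a flat upright paddle 46 mm tall, 8 mm thick front to back, 44 mm wide; with the lid shut its front face is 34 mm in front of the hinge axis, its foot is on the lid's top 8 mm above the hinge axis, its top edge 54 mm above it
- tea_lid (a joint): the green lid, 94 x 94 x 8 mm, swings about a level axis through its hinge point; 0 = shut, grows as its front edge rises and goes back, 1.9 rad = stop, leaning back wide open. It swings freely with hardly any friction and no spring: let go below about 1.4 rad it falls shut, beyond that it falls open. Lid about 0.11 kg
- tea_pot: round steel tea pot, 124 mm across its belly, 101 mm tall without its lid (109 mm with the shut lid, 155 mm to the top of the pull); short spout at its front (-x, reaching 111 mm from the middle, 98 mm high), black loop handle at its back (+x, reaching 108 mm, 86 mm high); loose, 0.6 to 1.1 kg in all. Origin: centre of its underside, z up; the lid opens towards +x, the handle side
- pot_lid_hinge (a point): on the hinge axis of the pot's lid, mid-width: 48 mm behind (+x of the pot) and 101 mm above the pot's origin; the axis runs along the pot's y
- pot_lid_tab (a point): centre of the front face (the face towards the tin or pot front) of the upright pull on the lid; moves with the lid. The pull is a flat upright paddle 46 mm tall, 8 mm thick front to back, 34 mm wide; with the lid shut its front face is 34 mm in front of the hinge axis, its foot is on the lid's top 8 mm above the hinge axis, its top edge 54 mm above it; black
- pot_lid (a joint): the pot's round steel lid, 96 mm across and 8 mm thick, swings about a level axis through its hinge point; 0 = shut, grows as its front edge rises and goes back, 1.9 rad = stop, leaning back wide open. It swings freely with hardly any friction and no spring: let go below about 1.4 rad it falls shut, beyond that it falls open. Lid about 0.11 kg
- plain_tin: square aluminium tin, 92 x 92 x 110 mm without its lid (119 mm with the shut lid, 165 mm to the top of the pull), with a white band round it and a white lid and pull; loose, 0.6 to 1.1 kg in all. Origin: centre of its underside. z up; +x points from its front to its hinge side (back), so the lid opens towards +x. Its lid is to stay shut
- plain_lid (a joint): the white lid, swings about a level axis through its hinge point; 0 = shut, grows as its front edge rises and goes back, 1.9 rad = stop, leaning back wide open. It swings freely with hardly any friction and no spring: let go below about 1.4 rad it falls shut, beyond that it falls open. Lid about 0.11 kg
- sugar_bowl: white ceramic sugar bowl with its lid on, 94 mm across, 86 mm tall, loose. Origin: centre of its underside
- spoon: orange plastic spoon, 170 mm long, lying flat, loose. Origin: near its middle, underneath, x along its length
Things that resemble listed ones, but are neither listed nor needed, are in the scene too. Of the things shaped like the sugar_bowl, the white one is meant.

How it is judged:
At the end, for the whole second after the job is handed in: The green lid and the pot's lid both rest open beyond 1.7 rad, the white tin's lid is shut; tin and pot stand upright within 40 mm of where they were, white tin, sugar bowl and spoon within 20 mm, all at rest (value of joint each of tea_lid, pot_lid above 1.7 rad and velocity of joint tea_lid between -0.3 and 0.3 rad/s and velocity of joint pot_lid between -0.3 and 0.3 rad/s and value of joint plain_lid below 0.1 rad and distance of each of tea_tin, tea_pot from where it was at the start of the episode below 0.04 m and distance of each of plain_tin, sugar_bowl, spoon from where it was at the start of the episode below 0.02 m and angle between each of tea_tin, tea_pot, plain_tin, sugar_bowl's own z axis and vertical below 0.06 rad and linear speed of each of tea_tin, tea_pot, plain_tin, sugar_bowl, spoon below 0.03 m/s); the robot touches nothing.
It fails at once if the tea tin or the pot is lifted off the shelf (height (world z) of any of tea_tin, tea_pot above 0.027 m).
It fails at once if the tea tin or the pot is tipped by more than about 10 degrees (angle between any of tea_tin, tea_pot's own z axis and vertical above 0.18 rad).
It fails at once if the tea tin or the pot is shoved more than 40 mm from its place (distance of any of tea_tin, tea_pot from where it was at the start of the episode above 0.04 m).
It fails at once if the white tin, the sugar bowl or the spoon is moved by more than 20 mm (distance of any of plain_tin, sugar_bowl, spoon from where it was at the start of the episode above 0.02 m).
It fails at once if the white tin's lid is opened (value of joint plain_lid above 0.2 rad).
It also fails if it takes over 54 s, if anything falls off the work surface, if the arm or the gripper's body presses on something with over 40 N, if the wrist force passes 120 N, or if a joint passes its speed limit or range.

## Working session

There is one attempt and no reset: what is moved stays moved. The work goes in short steps, Python scripts to look and compute and a shell command to move; the robot and the scene stay as the last step left them, time stands still between calls to the robot, and variables do not carry over. Pictures are saved under pics/ and viewed, and the job is handed in when it is done.

```bash
mkdir -p pics; ls; cat > h.py <<'E'
import numpy as np, cv2
from station import ctrl
def snap(name,fn):
    m=ctrl.camera_model(name); p,d=ctrl.snapshot(name)
    cv2.imwrite('pics/%s.png'%fn,p[:,:,::-1]); np.savez('pics/%s.npz'%fn,d=d,p=p,**m)
def load(fn):
    return dict(np.load('pics/%s.npz'%fn))
def pt(m,u,v,d=None):
    f=192/np.tan(np.radians(m['fov_y']/2))
    if d is None:
        d=m['d'][int(round(v)),int(round(u))]
    c=np.array([(u-m['cx'])/f*d,(v-m['cy'])/f*d,d])
    return m['R'].T@(c-m['t'])
def proj(m,X):
    f=192/np.tan(np.radians(m['fov_y']/2)); c=m['R']@np.array(X)+m['t']
    return c[0]/c[2]*f+m['cx'],c[1]/c[2]*f+m['cy']
def crop(fn,x0,y0,x1,y1,s,out):
    p=cv2.imread('pics/%s.png'%fn)[y0:y1,x0:x1]
    cv2.imwrite('pics/%s.png'%out,cv2.resize(p,None,fx=s,fy=s,interpolation=cv2.INTER_CUBIC))
E
python3 - <<'E'
from h import *
for n in('scene','top','wrist'): snap(n,n+'0')
for n in('scene','top'):
    m=ctrl.camera_model(n);print(n,m['fov_y'],m['cx'],m['cy'],-m['R'].T@m['t'],m['R'][2])
o=ctrl.observe();print(o['time_s'],o['position'],o['tool_rot'],o['finger_gap'])
E
```

```text
pics
scene 56.88417653952718 251.88552632419433 193.77407706726515 [1.05361685 0.35942334 1.09098291] [-0.5090673  -0.16425906 -0.84490795]
top 54.765771433012404 254.35150112560277 190.61101039651726 [0.34672487 0.20141239 1.67057639] [ 0.07962365 -0.01576023 -0.9967004 ]
0.15 [ 0.21832542 -0.53137794  0.2306193 ] [ 0.39402548  0.58779972 -0.39337094  0.58693673] 0.08511998348631866
```

View pics/scene0.png

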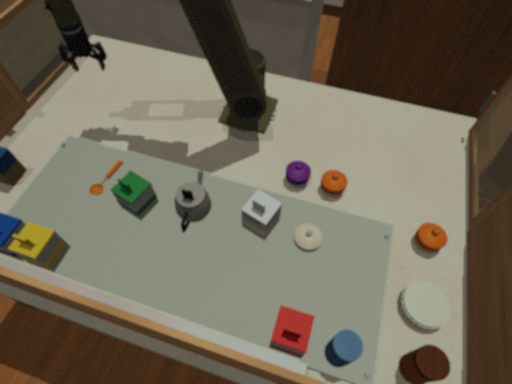

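View pics/top0.png

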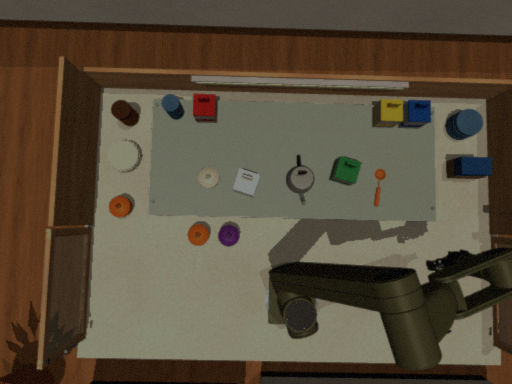

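View pics/wrist0.png

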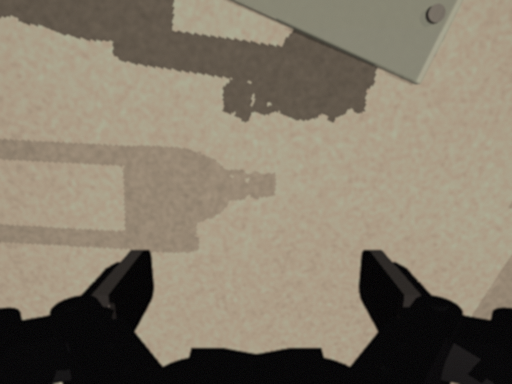

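The scene shows the green tin at scene (133,192) / top (347,170), the pot at (192,202) / (300,178), the white tin at (261,212) / (247,181), and the white bowl at (308,237) / (208,177). The spoon is at (106,177) / (379,187). The lookalikes are the red, yellow and blue tins and the purple and orange bowls. I'll zoom in on both target lids.

```bash
python3 - <<'E'
from h import *
crop('scene0',80,150,230,250,5,'sc1'); crop('top0',270,140,400,220,6,'tc1')
E
```

```text
(no output)
```

View pics/sc1.png

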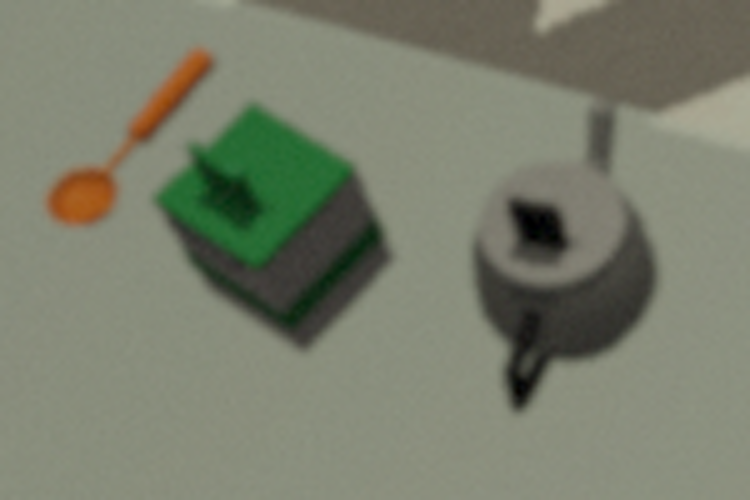

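View pics/tc1.png

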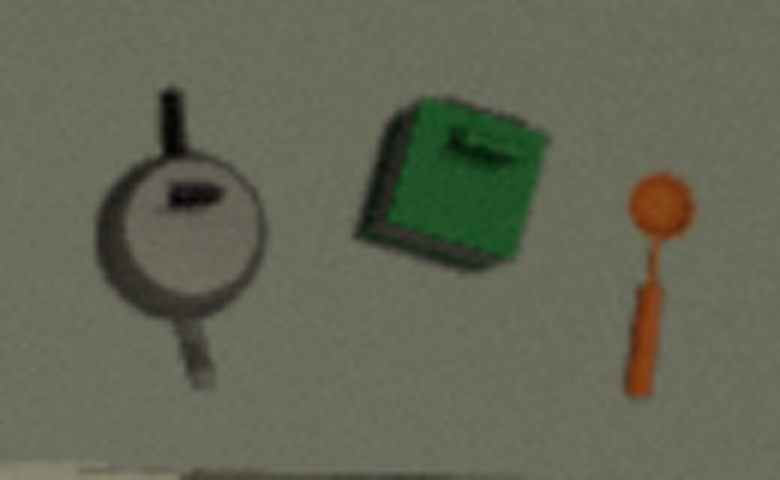

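```bash
python3 - <<'E'
from h import *
for n in('top0','scene0'):
    m=load(n);d=m['d'];p=m['p'].astype(float)
    f=192/np.tan(np.radians(m['fov_y']/2))
    v,u=np.mgrid[:384,:512]
    c=np.stack([(u-m['cx'])/f*d,(v-m['cy'])/f*d,d],-1)
    X=(c-m['t'])@m['R']
    box={'top0':dict(tin=(325,150,368,195),pot=(282,150,318,208),white=(230,165,265,200)),'scene0':dict(tin=(108,168,160,215),pot=(170,165,213,235),white=(240,188,285,240))}[n]
    for k,(x0,y0,x1,y1) in box.items():
        P=X[y0:y1,x0:x1].reshape(-1,3);C=p[y0:y1,x0:x1].reshape(-1,3)
        P0=P; hz=P[:,2]
        print(n,k,'zpct',np.percentile(hz,[5,50,90,99]).round(3), 'mat',np.median(hz[hz<.03]).round(4))
        zt={'tin':.119,'pot':.109,'white':.119}[k]
        s=abs(hz-zt)<.008+0.003
        Q=P[s][:,:2].astype(np.float32)
        r=cv2.minAreaRect(Q); print('  lid rect',np.round(r[0],4),np.round(r[1],4),r[2],'mean',Q.mean(0).round(4),'z',np.median(P[s][:,2]).round(4))
        s=hz>zt+.02
        Q=P[s]
        if len(Q)>3:
            r=cv2.minAreaRect(Q[:,:2].astype(np.float32));print('  pull',len(Q),Q.mean(0).round(4),Q.max(0).round(3),r)
E
```

```text
top0 tin zpct [0.009 0.017 0.134 0.179] mat 0.0141
  lid rect [ 0.5724 -0.2134] [0.0947 0.0999] 73.34886932373047 mean [ 0.5699 -0.2063] z 0.1284
  pull 70 [ 0.5418 -0.1411  0.4202] [0.619 0.201 1.671] ((0.4513770341873169, -0.03508859872817993), (0.10582698881626129, 0.5063000917434692), 35.67549514770508)
top0 pot zpct [0.009 0.017 0.123 0.164] mat 0.0139
  lid rect [ 0.5259 -0.0194] [0.1061 0.1903] 69.76958465576172 mean [ 0.5227 -0.0167] z 0.1093
  pull 49 [0.5087 0.0193 0.3971] [0.57  0.201 1.671] ((0.45058393478393555, 0.0782308429479599), (0.07453881949186325, 0.3222421109676361), 39.911800384521484)
top0 white zpct [0.009 0.019 0.136 0.18 ] mat 0.0138
  lid rect [0.5104 0.2128] [0.0929 0.0977] 72.99178314208984 mean [0.5076 0.2159] z 0.1283
  pull 49 [0.4943 0.2083 0.3783] [0.546 0.262 1.671] ((0.45024222135543823, 0.22636191546916962), (0.08394532650709152, 0.19572030007839203), 80.3361587524414)
scene0 tin zpct [0.009 0.05  0.132 0.176] mat 0.0119
  lid rect [ 0.5732 -0.2144] [0.0966 0.1006] 75.98311614990234 mean [ 0.5784 -0.2034] z 0.128
  pull 99 [ 0.6549 -0.1328  0.2944] [1.054 0.359 1.091] ((0.8091505765914917, 0.06645077466964722), (0.76280677318573, 0.022646429017186165), 51.85774612426758)
scene0 pot zpct [0.007 0.014 0.121 0.165] mat 0.0114
  lid rect [ 0.5285 -0.0164] [0.0998 0.2018] 74.39500427246094 mean [ 0.5389 -0.0132] z 0.116
  pull 100 [0.607  0.0245 0.2558] [1.054 0.359 1.091] ((0.7930607795715332, 0.1733788549900055), (0.6395823955535889, 0.0306987464427948), 38.275909423828125)
scene0 white zpct [0.009 0.057 0.132 0.177] mat 0.0119
  lid rect [0.51   0.2123] [0.0947 0.1001] 73.44947052001953 mean [0.5193 0.217 ] z 0.1284
  pull 123 [0.5739 0.2226 0.2456] [1.054 0.359 1.091] ((0.7798553705215454, 0.2907417416572571), (0.5632803440093994, 0.036949921399354935), 17.836837768554688)
```

```bash
python3 - <<'E'
from h import *
for n in('top0','scene0'):
    m=load(n);d=m['d']
    f=192/np.tan(np.radians(m['fov_y']/2))
    v,u=np.mgrid[:384,:512]
    c=np.stack([(u-m['cx'])/f*d,(v-m['cy'])/f*d,d],-1)
    X=(c-m['t'])@m['R']; ok=(d>0)
    for k,c0,zt in(('tin',(.573,-.214),.131),('pot',(.527,-.018),.121)):
        R=np.hypot(X[...,0]-c0[0],X[...,1]-c0[1])
        s=ok&(R<.07)&(X[...,2]>zt+.025)&(X[...,2]<zt+.06)
        Q=X[s]; print(n,k,'pull',len(Q),Q.mean(0).round(4),Q[:,:2].min(0).round(4),Q.max(0).round(4), cv2.minAreaRect(Q[:,:2].astype(np.float32)))
        if k=='pot':
            s=ok&(R<.13)&(R>.075)&(X[...,2]>.03)&(X[...,2]<.13)
            Q=X[s]; a=Q[Q[:,0]>.56];b=Q[Q[:,0]<.48]
            for q in(a,b): print('  hs',len(q),q.mean(0).round(4),q.min(0).round(4),q.max(0).round(4))
            s=ok&(abs(X[...,2]-zt)<.007)&(R<.06); Q=X[s][:,:2].astype(np.float32);print('  circ',cv2.minEnclosingCircle(Q),Q.mean(0))
def model(m,yaw,o,zt,w,circ=False):
    c,s=np.cos(yaw),np.sin(yaw)
    T=lambda x,y,z:proj(m,[o[0]+c*x-s*y,o[1]+s*x+c*y,o[2]+z])
    return T
for n,box in(('top0',(270,140,400,220,6)),('scene0',(80,150,230,250,5))):
    m=load(n);x0,y0,x1,y1,S=box
    img=cv2.imread('pics/%s.png'%n)[y0:y1,x0:x1];img=cv2.resize(img,None,fx=S,fy=S,interpolation=cv2.INTER_CUBIC)
    L=lambda P,col:cv2.polylines(img,[np.array([((a-x0+.5)*S,(b-y0+.5)*S) for a,b in P],np.int32)],True,col,1)
    T=model(m,np.radians(-15.5),(.573,-.214,.012),0,0)
    L([T(x,y,.119) for x,y in((-.047,-.047),(.047,-.047),(.047,.047),(-.047,.047))],(0,0,255))
    L([T(x,y,.165) for x,y in((.013,-.022),(.021,-.022),(.021,.022),(.013,.022))],(0,255,255))
    T=model(m,np.radians(5),(.527,-.018,.012),0,0)
    L([T(.048*np.cos(a),.048*np.sin(a),.109) for a in np.arange(0,6.3,.2)],(0,0,255))
    L([T(x,y,.155) for x,y in((.014,-.017),(.022,-.017),(.022,.017),(.014,.017))],(0,255,255))
    L([T(.108,0,.05),T(.108,0,.086),T(.062,0,.086)],(255,0,0)); L([T(-.111,0,.098),T(-.062,0,.06)],(255,0,0))
    cv2.imwrite('pics/m_%s.png'%n,img)
E
```

```text
top0 tin pull 35 [ 0.5856 -0.2162  0.1735] [ 0.5775 -0.2392] [ 0.5955 -0.1969  0.1847] ((0.5856863856315613, -0.21793197095394135), (0.04315951466560364, 0.00938979908823967), 75.72587585449219)
top0 pot pull 21 [ 0.5488 -0.0176  0.1644] [ 0.5444 -0.0316] [ 0.5529 -0.0035  0.1753] ((0.5493592023849487, -0.01738559827208519), (0.007786269765347242, 0.027987178415060043), 6.205442428588867)
  hs 29 [ 0.6174 -0.0103  0.0888] [ 0.6028 -0.0168  0.0535] [ 0.633  -0.0046  0.1089]
  hs 32 [ 0.4366 -0.0301  0.0983] [ 0.4201 -0.039   0.0745] [ 0.4513 -0.0214  0.1144]
  circ ((0.5334183573722839, -0.01979144476354122), 0.05011484771966934) [ 0.53108954 -0.02046173]
scene0 tin pull 58 [ 0.5888 -0.2144  0.1708] [ 0.5779 -0.2374] [ 0.5965 -0.1958  0.1787] ((0.5871073603630066, -0.21680523455142975), (0.043543752282857895, 0.008518548682332039), 75.16578674316406)
scene0 pot pull 61 [ 0.5514 -0.0177  0.1596] [ 0.5449 -0.0343] [ 0.5559 -0.0015  0.1685] ((0.5502245426177979, -0.018156947568058968), (0.00949590839445591, 0.03270050510764122), 6.342117786407471)
  hs 81 [ 0.6218 -0.0094  0.0792] [ 0.6019 -0.0165  0.0438] [ 0.6387 -0.004   0.1027]
  hs 65 [ 0.4383 -0.0296  0.0925] [ 0.4188 -0.0401  0.0674] [ 0.4528 -0.0216  0.1097]
  circ ((0.5347486734390259, -0.02209029532968998), 0.05055055022239685) [ 0.5341056  -0.01773941]
```

View pics/m_top0.png

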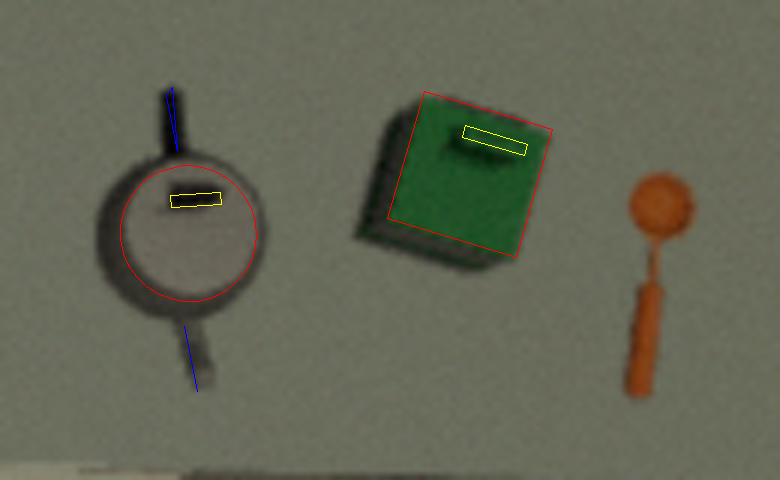

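View pics/m_scene0.png

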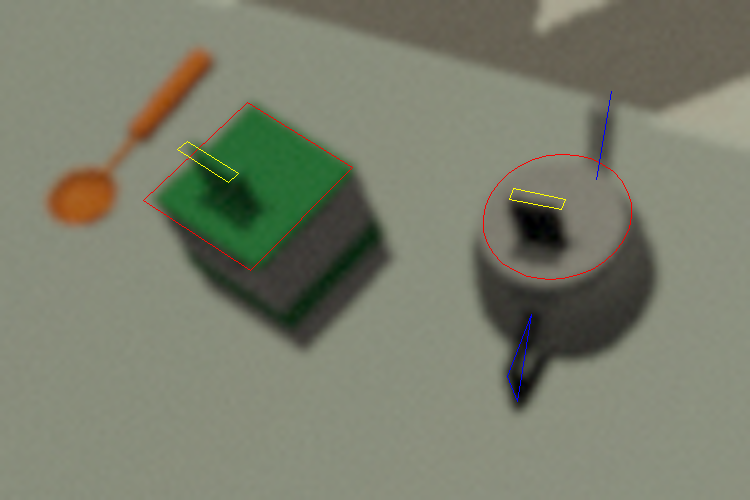

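```bash
cat > g.py <<'E'
from h import *
from scipy.spatial.transform import Rotation as Ro
OB={'tin':dict(o=(.570,-.2125),yaw=-15.5,hx=.047,hz=.123),'pot':dict(o=(.531,-.0205),yaw=5.5,hx=.048,hz=.113)}
def target(k,phi,x,z):
    "x,z mm of tip's back corner rel hinge -> TCP world & rot"
    b=OB[k];y=np.radians(b['yaw']);d=np.array([np.cos(y),np.sin(y),0]);n=np.array([-d[1],d[0],0]);p=np.radians(phi)
    h=np.array([*b['o'],0])+b['hx']*d+[0,0,b['hz']]
    e=np.cos(p)*d-np.sin(p)*np.array([0,0,1])
    tcp=h+x/1e3*d+np.array([0,0,z/1e3])-.011*e
    tx=-np.sin(p)*d-np.cos(p)*np.array([0,0,1])
    R=[np.stack([tx,np.cross(s*n,tx),s*n],1) for s in(1,-1)]
    return tcp,[Ro.from_matrix(r) for r in R]
def delta(k,phi,x,z):
    o=ctrl.observe();tcp,R=target(k,phi,x,z);r0=Ro.from_quat(o['tool_rot'])
    dv=[(r*r0.inv()).as_rotvec() for r in R];dv=min(dv,key=np.linalg.norm)
    return ((tcp-o['position'])*1e3).round(1),dv.round(3),np.degrees(np.linalg.norm(dv)).round(1)
E
python3 - <<'E'
from g import *
o=ctrl.observe();print(Ro.from_quat(o['tool_rot']).as_matrix().round(2),o['joints'])
print(delta('tin',20,-60,110)); print(delta('tin',20,-60,36))
E
```

```text
[[-0.    0.92  0.38]
 [ 0.    0.38 -0.92]
 [-1.    0.   -0.  ]] [-1.25446632e+00  3.07374258e-01  1.50734355e+00 -2.37982205e-05
  1.32840644e+00 -7.34676070e-02]
(array([329.2, 325.1,   6.1]), array([-0.023,  0.355, -0.653]), np.float64(42.6))
(array([329.2, 325.1, -67.9]), array([-0.023,  0.355, -0.653]), np.float64(42.6))
```

```bash
python3 -m handwheel '[[0,0,50,0,0,0,0],[41,41,55,0,0.04,-0.08,0],[82,81,55,0,0.09,-0.16,0],[123,122,55,0,0.13,-0.24,0],[165,163,55,-0.01,0.18,-0.33,0],[206,203,55,-0.01,0.22,-0.41,0],[247,244,55,-0.01,0.27,-0.49,0],[288,284,50,-0.02,0.31,-0.57,0],[329,325,45,-0.02,0.355,-0.653,0],[329,325,45,-0.02,0.355,-0.653,0]]'
python3 - <<'E'
from g import *
print(delta('tin',20,-60,36)); print(ctrl.observe()['joints'].round(2) if hasattr(ctrl.observe()['joints'],'round') else ctrl.observe()['joints'])
snap('wrist','w1');snap('scene','s1')
E
```

```text
time_s: 1.4
position: [0.5502, -0.2037, 0.2737]
tool_rot: [-0.479, -0.522, 0.627, -0.324]
contact_force: [-0.3, -0.2, -0.0]
finger_gap: -0.0004
(array([  -2.7,   -2.5, -111. ]), array([-0.004, -0.002, -0.005]), np.float64(0.4))
[-0.4   0.49  1.15 -0.04  1.85  1.43]
```

View pics/w1.png

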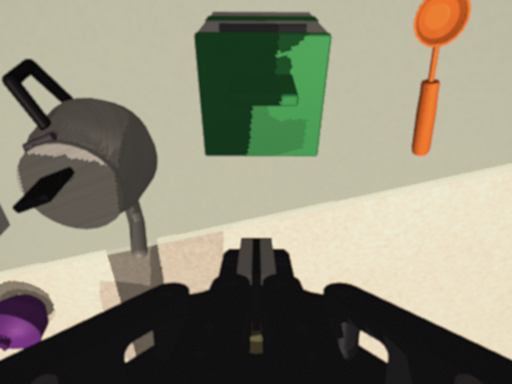

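View pics/s1.png

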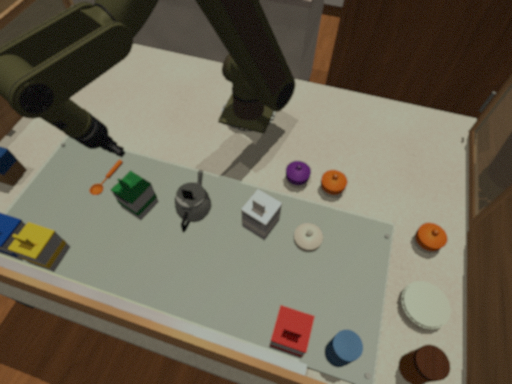

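```bash
cat >> g.py <<'E'
def overlay(fn,out,th={'tin':0,'pot':0},S=1.5):
    m=load(fn);img=cv2.imread('pics/%s.png'%fn);img=cv2.resize(img,None,fx=S,fy=S,interpolation=cv2.INTER_CUBIC)
    for k,b in OB.items():
        y=np.radians(b['yaw']);d=np.array([np.cos(y),np.sin(y),0]);n=np.array([-d[1],d[0],0])
        h=np.array([*b['o'],0])+b['hx']*d+[0,0,b['hz']];t=th[k];c,s=np.cos(t),np.sin(t)
        T=lambda a,yy,bb:proj(m,h+(-a*c+bb*s)*d/1e3+np.array([0,0,a*s+bb*c])/1e3+yy*n/1e3)
        w=22 if k=='tin' else 17
        A=lambda P,col:cv2.polylines(img,[np.array([((u+.5)*S,(v+.5)*S) for u,v in P],np.int32)],True,col,1)
        A([T(34,-w,8),T(34,w,8),T(34,w,54),T(34,-w,54)],(0,255,255))
        if k=='tin':A([T(0,-47,8),T(94,-47,8),T(94,47,8),T(0,47,8)],(0,0,255))
        else: A([T(48+48*np.cos(q),48*np.sin(q),8) for q in np.arange(0,6.28,.2)],(0,0,255))
    cv2.imwrite('pics/%s.png'%out,img)
E
python3 -c "
from g import *
overlay('w1','w1o')"
```

```text
(no output)
```

View pics/w1o.png

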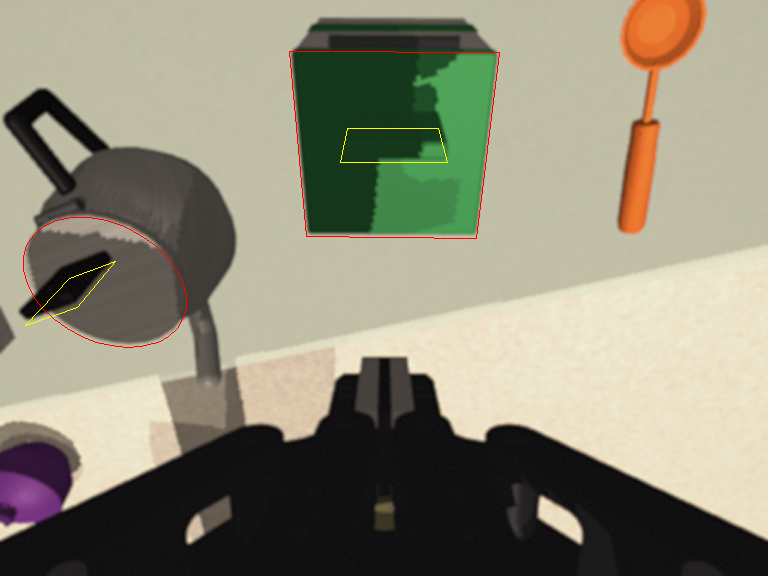

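```bash
python3 - <<'E'
from g import *
m=load('w1');o=ctrl.observe();r=Ro.from_quat(o['tool_rot']).as_matrix()
print(r.T@((-m['R'].T@m['t'])-o['position']), o['time_s'])
# simulate theta vs tip pos
def theta(x,z,phi):
    p=np.radians(phi)
    e=np.array([np.cos(p),-np.sin(p)]);up=np.array([np.sin(p),np.cos(p)])
    C=np.array([x,z])  # back corner
    for t in np.arange(0,1.9,.01):
        c,s=np.cos(t),np.sin(t)
        # finger pts along back side and bottom
        F=np.vstack([[C+up*l for l in np.linspace(0,70,71)],[C-e*l for l in np.linspace(0,22,12)],[C-22*e+up*l for l in np.linspace(0,70,71)]])
        a=-(F[:,0]*c-F[:,1]*s); b=F[:,0]*s+F[:,1]*c
        pull=(a<34)&(a>26)&(b>8)&(b<54)
        if not pull.any():
            lid=(b<8)&(b>0)&(a<94)&(a>0)
            return round(t,2),bool(lid.any()),F[:,0].max().round(),
    return None
for x,z in[(-60,36),(-40,36),(-34,36),(-20,40),(-8,44),(4,46),(14,46),(24,44),(32,40),(38,34),(42,30),(46,25)]: print(x,z,theta(x,z,20))
E
```

```text
[-0.14103876  0.06924586 -0.00366766] 1.5
-60 36 (np.float64(0.0), False, np.float64(-36.0))
-40 36 (np.float64(0.01), False, np.float64(-16.0))
-34 36 (np.float64(0.15), False, np.float64(-10.0))
-20 40 (np.float64(0.41), False, np.float64(4.0))
-8 44 (np.float64(0.69), False, np.float64(16.0))
4 46 (np.float64(0.0), False, np.float64(28.0))
14 46 (np.float64(0.0), False, np.float64(38.0))
24 44 (np.float64(0.0), False, np.float64(48.0))
32 40 (np.float64(0.0), False, np.float64(56.0))
38 34 (np.float64(0.0), False, np.float64(62.0))
42 30 (np.float64(0.0), False, np.float64(66.0))
46 25 (np.float64(0.0), False, np.float64(70.0))
```

```bash
python3 - <<'E'
from g import *
def run(path,phi):
    p=np.radians(phi);t0=0
    e=np.array([np.cos(p),-np.sin(p)]);up=np.array([np.sin(p),np.cos(p)])
    for x,z in path:
        C=np.array([x,z])
        F=np.vstack([[C+up*l for l in np.linspace(0,70,141)],[C-e*l for l in np.linspace(0,22,45)],[C-22*e+up*l for l in np.linspace(0,70,141)]])
        for t in np.arange(t0,1.95,.01):
            c,s=np.cos(t),np.sin(t)
            a=-(F[:,0]*c-F[:,1]*s); b=F[:,0]*s+F[:,1]*c
            if not((a<34)&(a>26)&(b>8)&(b<54)).any(): break
        lid=((b<8)&(b>0)&(a<94)&(a>0)).any(); t0=t
        k=np.argmin(abs(a-34)+100*(b>54)); print(x,z,round(t,2),'lidhit' if lid else '', 'gap to lid',(b[a<94].min()-8).round(1))
run([(-60,36),(-40,36),(-34,36),(-26,38),(-18,41),(-8,44),(0,45),(4,46),(9,46),(14,46),(19,44),(24,42),(28,40),(32,37),(36,34),(39,31),(43,27)],20)
E
```

```text
-60 36 0.0  gap to lid 28.0
-40 36 0.02  gap to lid 27.2
-34 36 0.15  gap to lid 22.5
-26 38 0.29  gap to lid 21.0
-18 41 0.45  gap to lid 18.9
-8 44 0.69  gap to lid 13.5
0 45 0.86  gap to lid 10.6
4 46 0.92  gap to lid 11.2
9 46 1.01  gap to lid 10.6
14 46 1.09  gap to lid 10.8
19 44 1.2  gap to lid 9.1
24 42 1.3  gap to lid 8.5
28 40 1.39  gap to lid 7.8
32 37 1.49  gap to lid 6.9
36 34 1.58  gap to lid 6.9
39 31 1.66  gap to lid 6.8
43 27 1.75  gap to lid 7.8
```

```bash
python3 -m handwheel '[[0,0,-30,0,0,0,0],[0,0,-60,0,0,0,0],[0,0,-85,0,0,0,0],[0,0,-105,0,0,0,0],[0,0,-111,0,0,0,0],[0,0,-111,0,0,0,0]]'
python3 - <<'E'
from g import *
print(delta('tin',20,-60,36)); print(ctrl.observe()['contact_force'])
snap('wrist','w2'); overlay('w2','w2o')
E
```

```text
time_s: 2.25
position: [0.5468, -0.2077, 0.1658]
tool_rot: [-0.48, -0.519, 0.628, -0.323]
contact_force: [-0.0, 0.4, 0.4]
finger_gap: -0.0003
(array([ 0.7,  1.4, -3. ]), array([-0.001,  0.   ,  0.001]), np.float64(0.1))
[-0.0234672   0.44674714  0.36754587]
```

View pics/w2o.png

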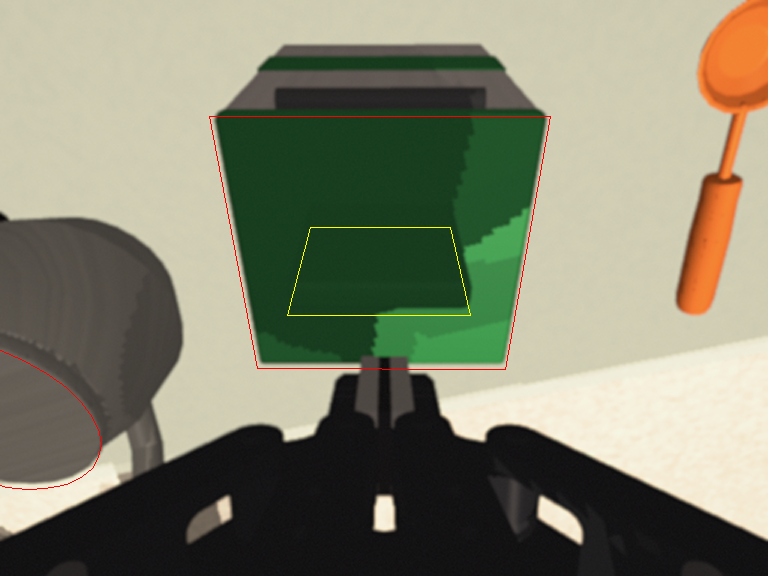

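```bash
python3 -m handwheel '[[10,-3,-2,0,0,0,0],[19,-5,-3,0,0,0,0],[25,-7,-3,0,0,0,0],[29,-8,-2,0,0,0,0],[33,-9,-1,0,0,0,0],[37,-10,0,0,0,0,0],[41,-11,2,0,0,0,0],[45,-12,4,0,0,0,0],[50,-14,5,0,0,0,0],[50,-14,5,0,0,0,0]]'
python3 - <<'E'
from g import *
print(delta('tin',20,-8,44))
snap('scene','s3');crop('scene3' if 0 else 's3',60,110,220,240,5,'s3c');snap('wrist','w3')
E
```

```text
time_s: 3.55
position: [0.5987, -0.2209, 0.1713]
tool_rot: [-0.481, -0.519, 0.628, -0.324]
contact_force: [-1.4, 1.5, 7.3]
finger_gap: -0.0
(array([-1.1,  0.7, -0.5]), array([-0.001,  0.003, -0.   ]), np.float64(0.2))
```

View pics/s3c.png

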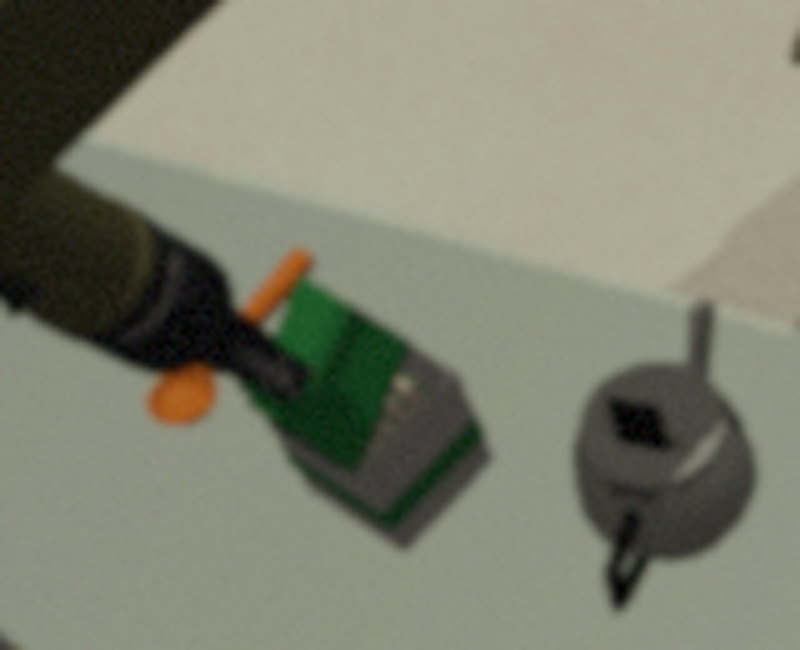

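View pics/w3.png

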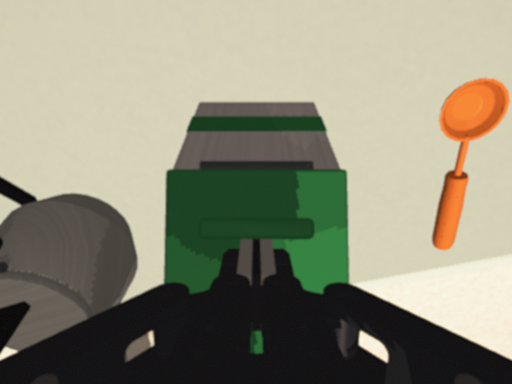

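```bash
python3 - <<'E'
from g import *
o=ctrl.observe();print(o['contact_force'],o['moment'],o['position'])
E
python3 -m handwheel '[[0,0,2,0,0,0,0],[0,0,4,0,0,0,0],[0,0,4,0,0,0,0]]'
python3 - <<'E'
from g import *
o=ctrl.observe();print(o['contact_force'],o['moment'])
E
```

```text
[-1.10689725  0.3172854   7.21519777] [ 0.19558581  0.35177528 -0.00284419] [ 0.59853229 -0.22085016  0.17126364]
time_s: 4.03
position: [0.5977, -0.2209, 0.174]
tool_rot: [-0.48, -0.52, 0.628, -0.324]
contact_force: [0.1, 0.2, 1.4]
finger_gap: 0.0004
[0.08861435 0.23270397 1.3756771 ] [ 0.03039053 -0.00662114  0.0037987 ]
```

```bash
python3 -m handwheel '[[4,-1,2,0,0,0,0],[8,-2,3,0,0,0,0],[13,-3.5,4,0,0,0,0],[17,-5,4,0,0,0,0],[17,-5,4,0,0,0,0]]'
python3 - <<'E'
from g import *
o=ctrl.observe();print(o['contact_force'],o['moment'])
print(delta('tin',20,10,51))
snap('scene','s4');crop('s4',60,110,220,240,5,'s4c');snap('wrist','w4')
E
```

```text
time_s: 4.65
position: [0.6151, -0.2261, 0.1782]
tool_rot: [-0.48, -0.52, 0.628, -0.324]
contact_force: [-0.6, 0.0, 0.7]
finger_gap: -0.0001
[-0.57256341  0.00916314  0.74631263] [ 0.00722805 -0.04737916  0.00021368]
(array([-0.1,  1.1, -0.5]), array([-0.001,  0.001, -0.   ]), np.float64(0.1))
```

View pics/s4c.png

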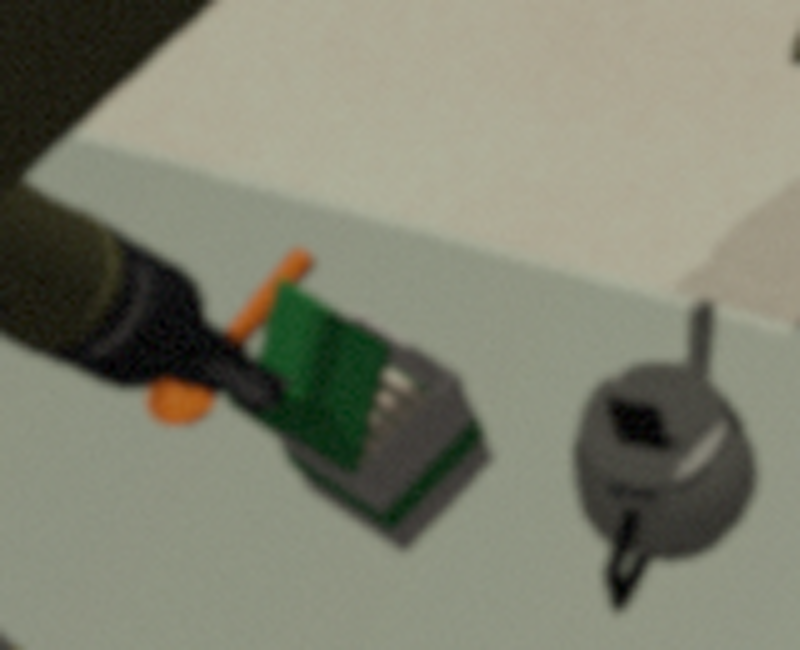

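View pics/w4.png

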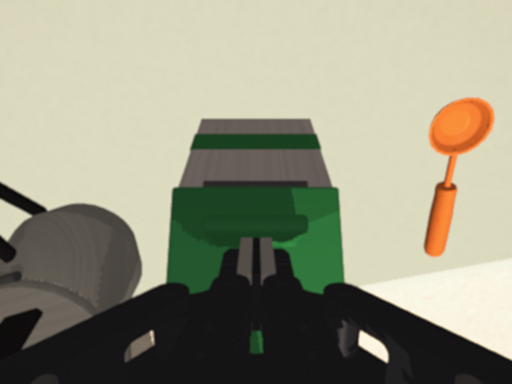

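```bash
python3 -m handwheel '[[5,-1.3,0,0,0,0,0],[10,-2.7,-1,0,0,0,0],[14,-4,-2,0,0,0,0],[18,-5,-4,0,0,0,0],[18,-5,-4,0,0,0,0]]'
python3 - <<'E'
from g import *
o=ctrl.observe();print(o['contact_force'],o['moment'])
print(delta('tin',20,29,47))
snap('scene','s5');crop('s5',60,110,220,240,5,'s5c');snap('wrist','w5')
E
```

```text
time_s: 5.38
position: [0.6328, -0.231, 0.1738]
tool_rot: [-0.48, -0.52, 0.628, -0.324]
contact_force: [-0.2, -0.3, 0.4]
finger_gap: 0.0002
[-0.18942653 -0.3434276   0.38926967] [-0.03457292 -0.12489961  0.00830505]
(array([ 0.5,  0.9, -0.1]), array([-0.001,  0.   , -0.   ]), np.float64(0.1))
```

View pics/s5c.png

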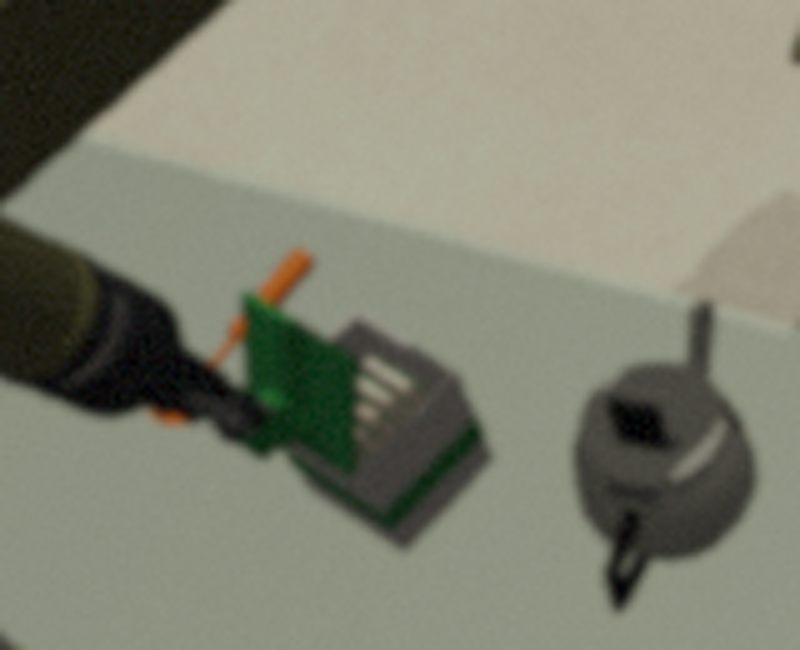

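View pics/w5.png

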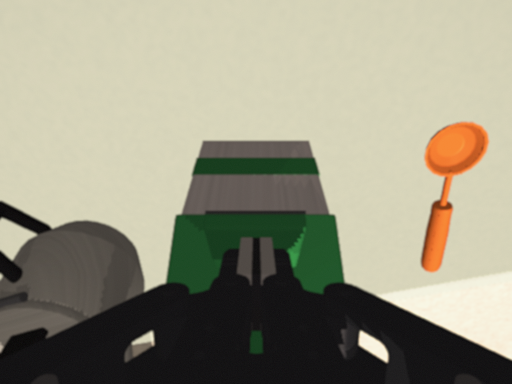

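```bash
python3 -m handwheel '[[5,-1.3,-3,0,0,0,0],[9.5,-2.6,-7,0,0,0,0],[13.5,-3.7,-11,0,0,0,0],[16.5,-4.5,-14,0,0,0,0],[18,-5,-16,0,0,0,0],[18,-5,-16,0,0,0,0]]'
python3 - <<'E'
from g import *
o=ctrl.observe();print(o['contact_force'],o['moment'])
print(delta('tin',20,48,31))
snap('scene','s6');crop('s6',60,110,220,240,5,'s6c');snap('wrist','w6')
E
```

```text
time_s: 6.22
position: [0.6504, -0.2358, 0.1579]
tool_rot: [-0.48, -0.52, 0.628, -0.323]
contact_force: [-1.0, -0.2, -0.3]
finger_gap: 0.0003
[-0.96432161 -0.17028797 -0.32195117] [-0.04716503 -0.16300522 -0.02038492]
(array([ 1.2,  0.7, -0.2]), array([-0.001, -0.   , -0.   ]), np.float64(0.1))
```

View pics/s6c.png

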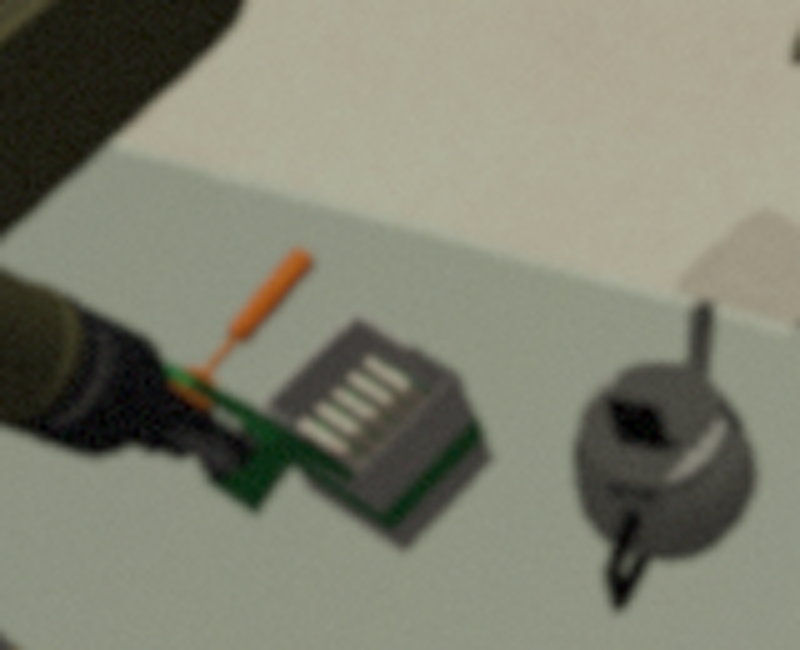

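View pics/w6.png

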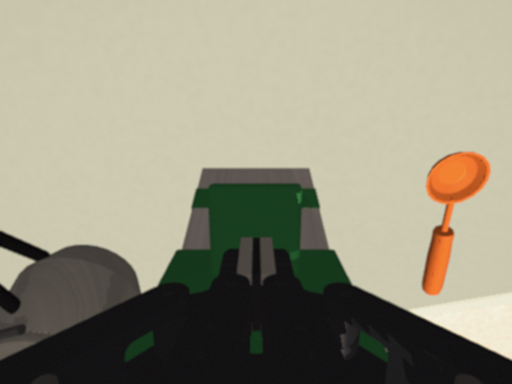

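```bash
python3 - <<'E'
from g import *
m=load('top0')
for uv in((381,121),(403,121),(391,105),(408,120)): print(pt(m,*uv).round(3))
E
python3 -m handwheel '[[4,-1,2,0,0,0,0],[9,-2.5,6,0,0,0,0],[15,-4,12,0,0,0,0],[23,-6,20,0,0,0,0],[31,-8,30,0,0,0,0],[39,-10,42,0,0,0,0],[45,-12,55,0,0,0,0],[48,-13,75,0,0,0,0],[48,-13,100,0,0,0,0],[48,-13,130,0,0,0,0]]'
python3 - <<'E'
from g import *
o=ctrl.observe();print(o['contact_force'])
snap('scene','s7');crop('s7',60,110,220,240,5,'s7c');snap('wrist','w7')
E
```

```text
[ 0.787 -0.363  0.109]
[ 0.8   -0.474  0.072]
[ 0.845 -0.39   0.151]
[ 0.789 -0.472  0.129]
time_s: 7.58
position: [0.6988, -0.2489, 0.289]
tool_rot: [-0.48, -0.52, 0.628, -0.323]
contact_force: [1.0, -0.1, -0.3]
finger_gap: 0.0003
[ 0.96483547 -0.05325889 -0.34149552]
```

View pics/s7c.png

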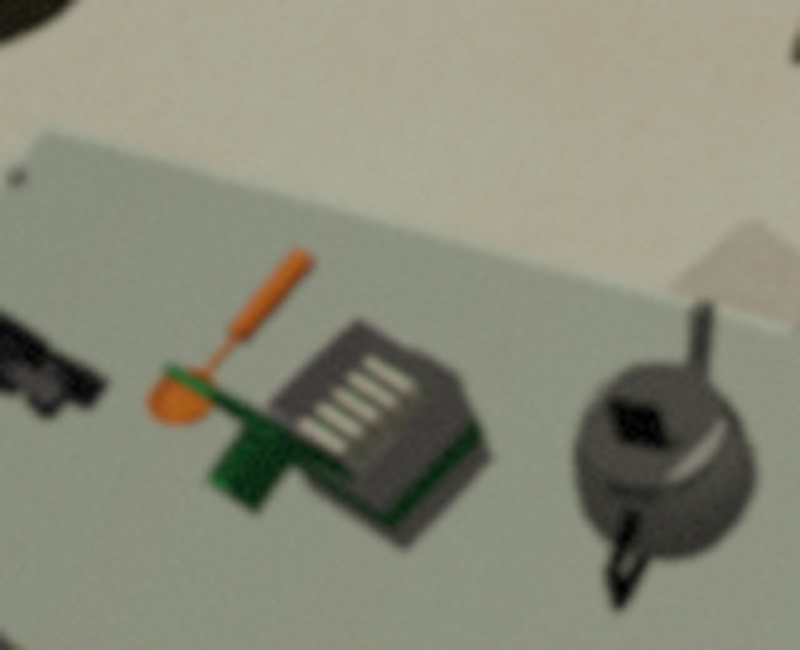

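View pics/w7.png

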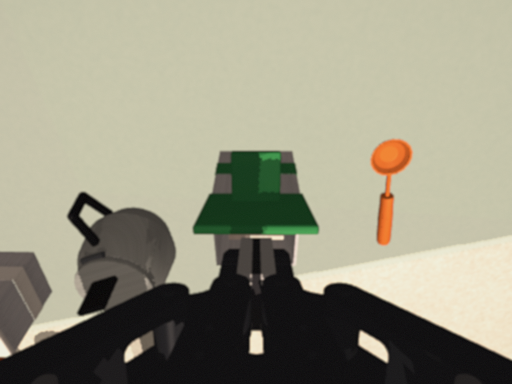

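The green lid is past its stop angle and the tin hasn't moved. Next is the pot.

```bash
python3 - <<'E'
from g import *
print(delta('pot',20,-60,160)); print(delta('pot',20,-60,40))
E
```

```text
(array([-191.3,  226.8,  -16.3]), array([0.   , 0.008, 0.366]), np.float64(21.0))
(array([-191.3,  226.8, -136.3]), array([0.   , 0.008, 0.366]), np.float64(21.0))
```

```bash
python3 -m handwheel '[[0,30,15,0,0,0.04,0],[0,70,20,0,0,0.1,0],[-20,115,20,0,0,0.17,0],[-60,150,20,0,0,0.24,0],[-105,185,15,0,0,0.3,0],[-150,210,5,0,0.004,0.34,0],[-180,222,-5,0,0.008,0.366,0],[-191,227,-16,0,0.008,0.366,0],[-191,227,-16,0,0.008,0.366,0]]'
python3 - <<'E'
from g import *
o=ctrl.observe();print(o['contact_force'])
print(delta('pot',20,-60,40))
snap('wrist','w8');overlay('w8','w8o',{'tin':1.9,'pot':0})
E
```

```text
time_s: 8.8
position: [0.5062, -0.0213, 0.2717]
tool_rot: [0.374, 0.6, -0.561, 0.43]
contact_force: [0.0, 0.2, 0.1]
finger_gap: 0.0002
[0.03764395 0.19580046 0.12475743]
(array([   2.6,   -1.3, -115. ]), array([-0.   , -0.01 , -0.001]), np.float64(0.6))
```

View pics/w8o.png

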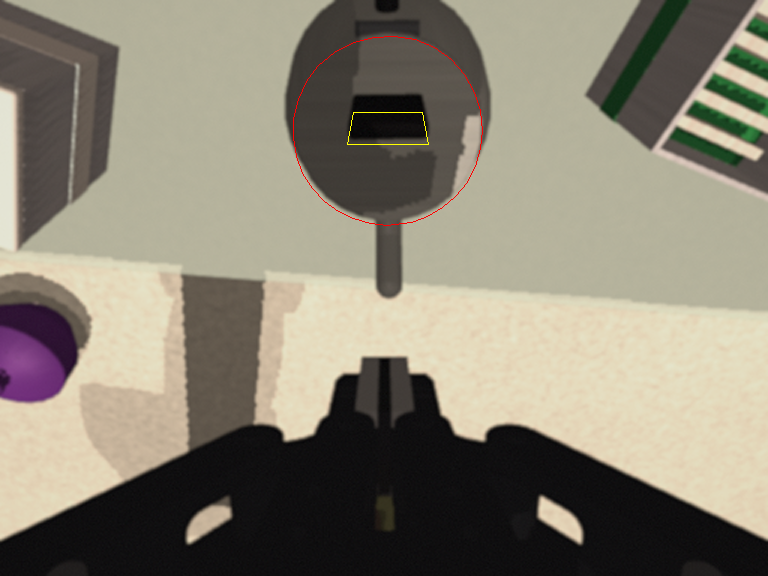

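```bash
sed -i 's/(.531,-.0205)/(.5345,-.0205)/' g.py; python3 - <<'E'
from g import *
overlay('w8','w8p',{'tin':1.9,'pot':0});print(delta('pot',20,-60,42))
E
```

```text
(array([   4.8,   -0.8, -113.4]), array([ 0.   , -0.008, -0.   ]), np.float64(0.5))
```

View pics/w8p.png

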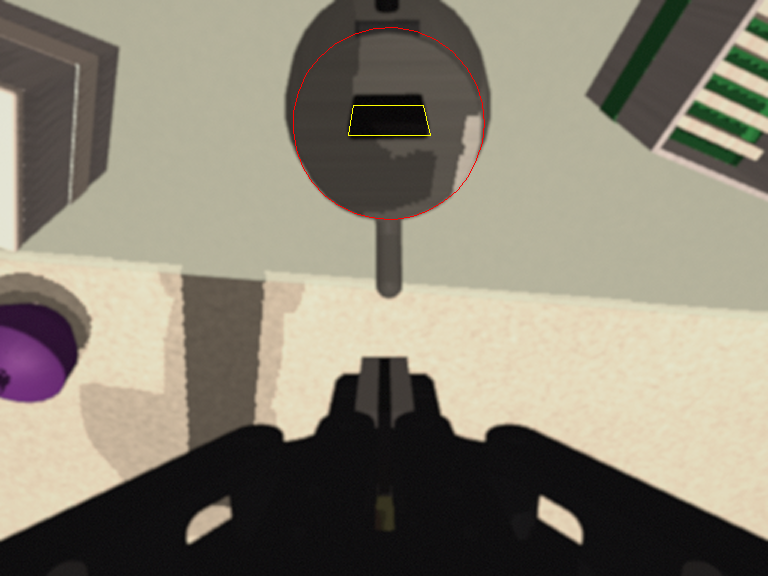

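```bash
python3 -m handwheel '[[1,0,-30,0,0,0,0],[3,0,-60,0,0,0,0],[4,-0.5,-85,0,-0.004,0,0],[5,-1,-105,0,-0.008,0,0],[5,-1,-112,0,-0.008,0,0],[5,-1,-112,0,-0.008,0,0]]'
python3 - <<'E'
from g import *
print(delta('pot',20,-60,42)); print(ctrl.observe()['contact_force'])
snap('wrist','w9'); overlay('w9','w9o',{'tin':1.9,'pot':0})
E
```

```text
time_s: 9.6
position: [0.5131, -0.0232, 0.1601]
tool_rot: [0.377, 0.598, -0.559, 0.433]
contact_force: [0.4, -0.1, -0.3]
finger_gap: 0.0002
(array([-0.8,  0.6, -1.4]), array([ 0.   , -0.   ,  0.001]), np.float64(0.0))
[ 0.4206504  -0.12992699 -0.2588717 ]
```

View pics/w9o.png

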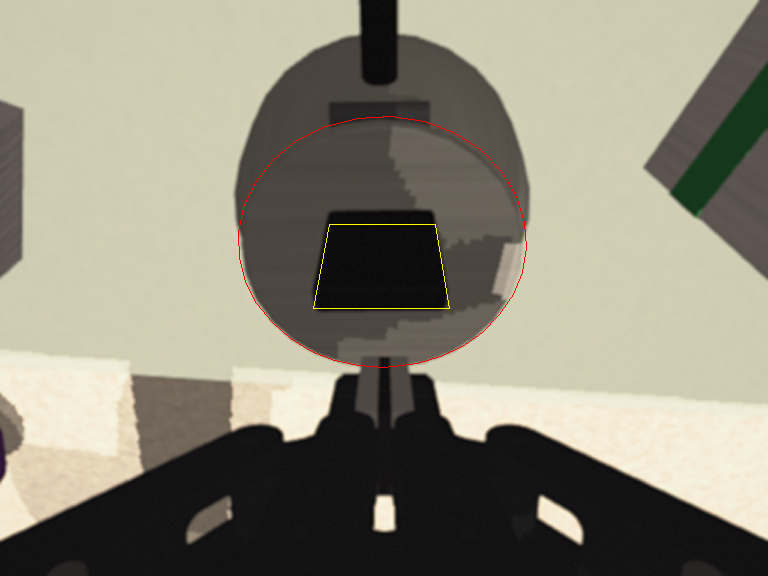

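```bash
python3 -m handwheel '[[10,1,-1,0,0,0,0],[19,2,-1,0,0,0,0],[25,2.5,-1,0,0,0,0],[30,3,0,0,0,0,0],[35,3.4,1,0,0,0,0],[40,4,3,0,0,0,0],[45,4.3,4,0,0,0,0],[50,5,5,0,0,0,0],[54,5.2,6,0,0,0,0],[54,5.2,6,0,0,0,0]]'
python3 - <<'E'
from g import *
o=ctrl.observe();print(o['contact_force'],o['moment'])
print(delta('pot',20,-5,49))
snap('scene','s10');crop('s10',60,110,220,240,5,'s10c')
E
```

```text
time_s: 10.9
position: [0.5674, -0.0175, 0.1661]
tool_rot: [0.378, 0.598, -0.559, 0.433]
contact_force: [0.6, 0.2, 2.1]
finger_gap: 0.0002
[0.62455081 0.1878428  2.08266496] [ 0.10838596  0.04960095 -0.03204795]
(array([-0.4,  0.1, -0.3]), array([-0.   ,  0.001,  0.   ]), np.float64(0.1))
```

View pics/s10c.png

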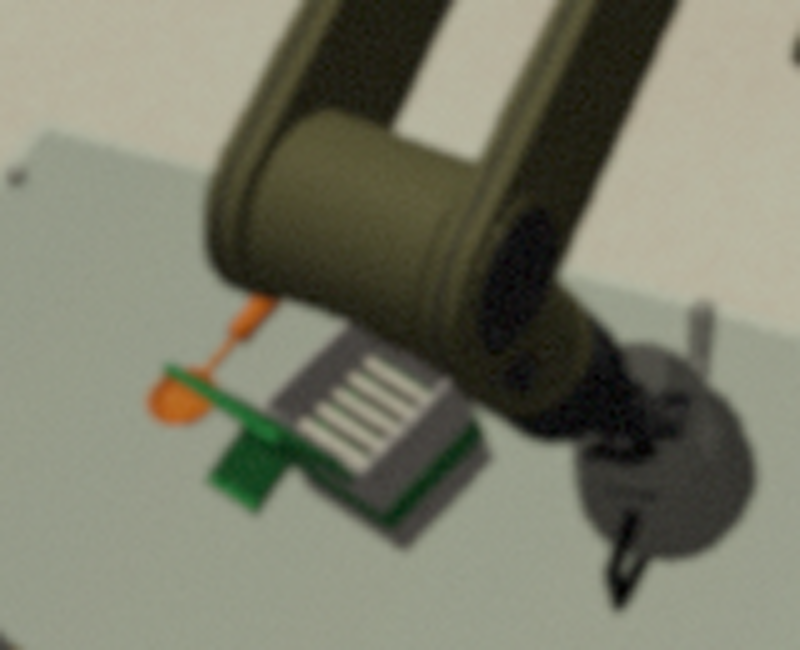

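```bash
python3 -m handwheel '[[3,0.3,2,0,0,0,0],[7,0.7,3,0,0,0,0],[11,1,4,0,0,0,0],[15,1.4,4,0,0,0,0],[15,1.4,4,0,0,0,0]]'
python3 -m handwheel '[[5,0.5,-1,0,0,0,0],[9,0.9,-2,0,0,0,0],[13,1.3,-3,0,0,0,0],[18,1.7,-5,0,0,0,0],[18,1.7,-5,0,0,0,0]]'
python3 - <<'E'
from g import *
o=ctrl.observe();print(o['contact_force'],o['moment'])
print(delta('pot',20,28,47))
snap('scene','s11');crop('s11',60,110,220,240,5,'s11c');snap('wrist','w11')
E
```

```text
time_s: 11.58
position: [0.582, -0.0162, 0.1702]
tool_rot: [0.377, 0.598, -0.559, 0.433]
contact_force: [0.5, 0.0, 1.5]
finger_gap: -0.0001
time_s: 12.2
position: [0.6, -0.0146, 0.165]
tool_rot: [0.377, 0.598, -0.559, 0.433]
contact_force: [-0.4, -0.3, 1.5]
finger_gap: 0.0001
[-0.3958124  -0.28891254  1.45619205] [-0.0316715  -0.1716848   0.03796488]
(array([-0.1,  0.4, -1.2]), array([0., 0., 0.]), np.float64(0.0))
```

View pics/s11c.png

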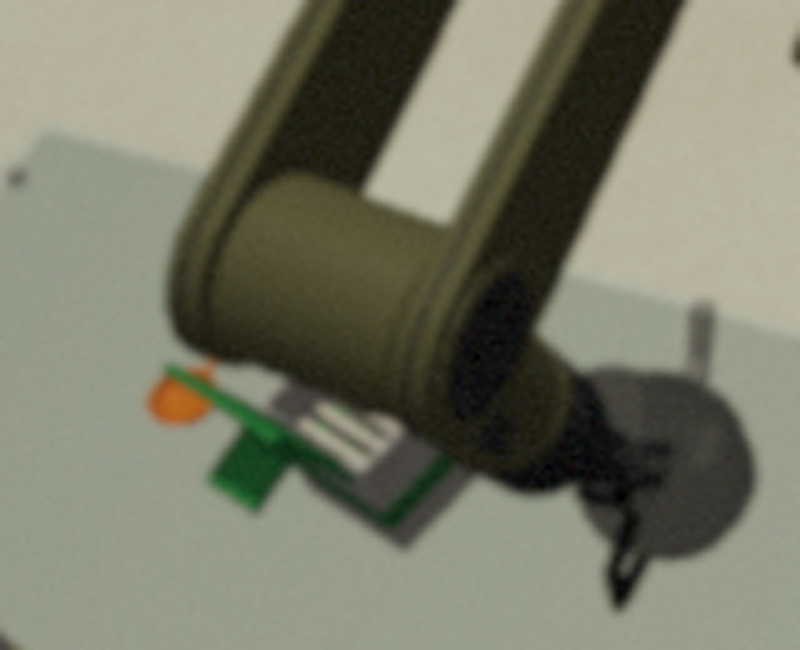

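View pics/w11.png

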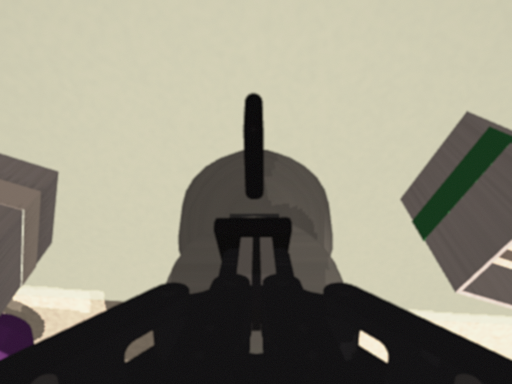

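```bash
python3 -m handwheel '[[5,0.5,-3,0,0,0,0],[10,1,-7,0,0,0,0],[14,1.3,-11,0,0,0,0],[17,1.6,-14,0,0,0,0],[19,1.8,-17,0,0,0,0],[19,1.8,-17,0,0,0,0]]'
python3 - <<'E'
from g import *
o=ctrl.observe();print(o['contact_force'],o['moment'])
print(delta('pot',20,47,31))
snap('scene','s12');crop('s12',60,110,220,240,5,'s12c');snap('wrist','w12')
E
```

```text
time_s: 13.05
position: [0.6184, -0.0127, 0.1479]
tool_rot: [0.377, 0.598, -0.559, 0.433]
contact_force: [-0.3, -0.7, 0.3]
finger_gap: -0.0005
[-0.33112531 -0.74585294  0.32781246] [ 0.08797517 -0.17876868  0.03022174]
(array([ 0.4,  0.3, -0.1]), array([ 0.   , -0.001,  0.   ]), np.float64(0.0))
```

View pics/s12c.png

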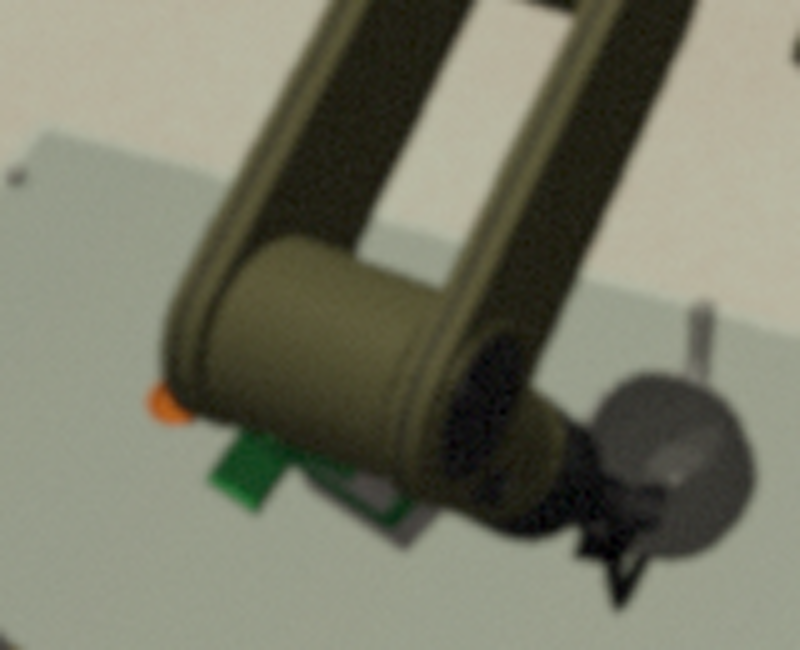

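View pics/w12.png

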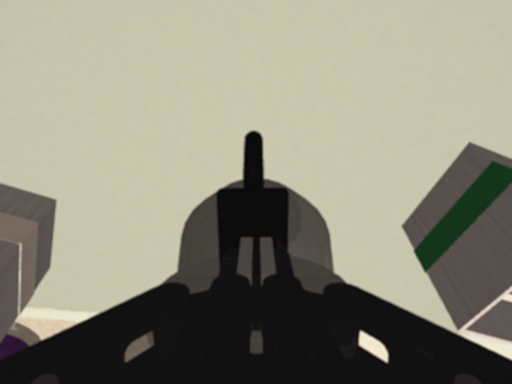

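```bash
python3 -m handwheel '[[4,0.4,1,0,0,0,0],[9,1,4,0,0,0,0],[15,1.5,10,0,0,0,0],[23,2.2,18,0,0,0,0],[31,3,28,0,0,0,0],[39,4,40,0,0,0,0],[45,4.5,55,0,0,0,0],[48,5,75,0,0,0,0],[48,5,105,0,0,0,0],[48,5,140,0,0,0,0]]'
python3 -m handwheel '[[0,0,40,0,0,0,0],[-40,50,50,0,0,0,0],[-90,100,50,0,0,0,0],[-140,140,50,0,0,0,0],[-180,180,50,0,0,0,0],[-180,180,50,0,0,0,0]]'
python3 - <<'E'
from g import *
print(ctrl.observe()['contact_force'])
snap('scene','s13');snap('top','t13');crop('s13',60,110,220,240,5,'s13c')
E
```

```text
time_s: 14.4
position: [0.6665, -0.0077, 0.2895]
tool_rot: [0.377, 0.598, -0.559, 0.433]
contact_force: [0.6, 0.0, -0.4]
finger_gap: 0.0001
time_s: 15.15
position: [0.4835, 0.1745, 0.3403]
tool_rot: [0.376, 0.599, -0.558, 0.434]
contact_force: [0.7, -0.5, 0.3]
finger_gap: 0.0
[ 0.68450957 -0.4839631   0.26759876]
```

View pics/s13.png

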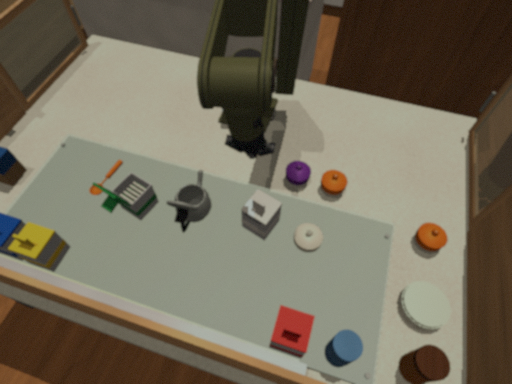

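View pics/t13.png

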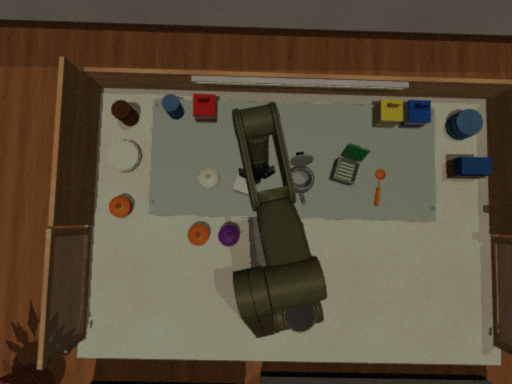

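View pics/s13c.png

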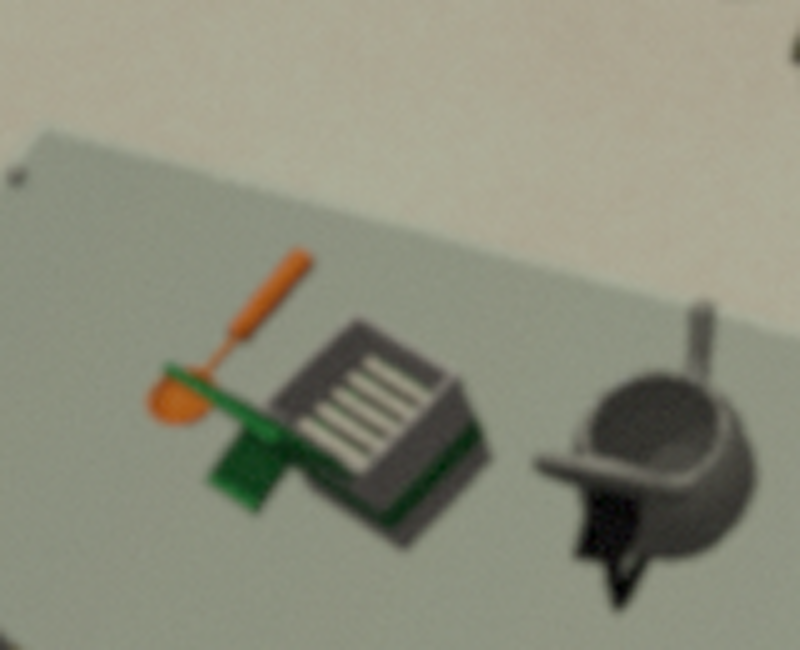

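```bash
python3 - <<'E'
from g import *
overlay('s13','s13o',{'tin':1.9,'pot':1.9},3)
i=cv2.imread('pics/s13o.png')[300:800,200:1000];cv2.imwrite('pics/s13p.png',i)
a=cv2.cvtColor(cv2.imread('pics/scene0.png'),6).astype(np.float32);b=cv2.cvtColor(cv2.imread('pics/s13.png'),6).astype(np.float32)
for n,(x0,y0,x1,y1) in dict(white=(235,185,290,245),bowl=(290,220,325,252),spoon=(88,158,112,195),spout=(190,165,214,200)).items():
    print(n,cv2.phaseCorrelate(a[y0:y1,x0:x1],b[y0:y1,x0:x1]))
E
```

```text
white ((0.030369039471779047, 0.02338543784711078), 0.8127407084570991)
bowl ((0.12525597427995194, -0.10397511574430851), 0.996299354152547)
spoon ((0.2738522591284518, -0.1378934616841363), 0.7468898060421149)
spout ((0.7424250043289664, -0.6179969643312582), 0.3676411727512324)
```

View pics/s13p.png

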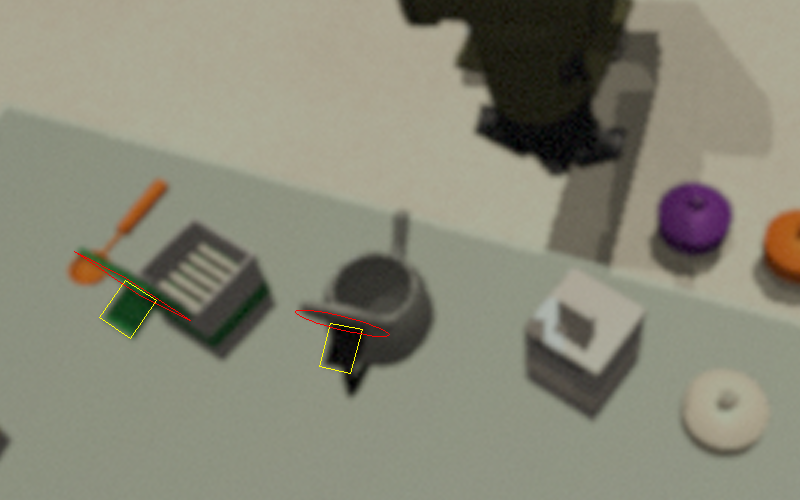

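The overlay drawn at 1.9 rad fits both lids, and nothing else moved. I'm handing in the job.

```bash
python3 - <<'E'
from station import ctrl
o=ctrl.observe();print(o['time_s'],max(abs(x) for x in o['qd']));print(ctrl.close_job())
E
```

```text
15.25 0.03345127284016739
the job is handed in; nothing more can be done
None
```

I pushed the green tin's lid and the pot's lid over with the shut fingertips, and both stayed open on their own. I then moved the arm clear and handed the job in at 15.25 s of the 54 s allowed.

- **Lids:** in the last scene picture, both open lids matched an overlay drawn at the 1.9 rad stop to within a few pixels. The white tin's lid looked shut.
- **Positions:** compared with the first picture, the white tin, sugar bowl and spoon had shifted less than 0.3 pixel. The tin and pot looked upright and in place. The only number I have for the pot is about 1 pixel of apparent shift at the spout, from a weak match, so it is not conclusive.
- **Disagreements:** the first pot position was about 3.5 mm off in x, and I corrected it from the wrist camera before pushing. While pushing the green lid, the upward force rose to about 7 N because the fingertip caught between the pull and the lid. Raising it 4 mm brought that down to about 1 N. On the pot the force stayed near 2 N or below at every check.

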